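# Thread the spindle of the label stand

### The arm

A 6-joint arm with a two-finger parallel gripper is mounted at the origin on the work surface. World frame = base frame: x ahead of the robot, y to its left, z up, the work surface at z = 0. Lengths are in mm, angles in degrees, forces in N, time in s.
With the tool pointing down it reaches from about 350 to 850 mm from the base axis. Payload 8.1 kg.
Tool frame: the origin (TCP) lies midway between the tips of the shut fingers; the grasp point (between the pads) lies 19 mm behind it; z points along the fingers, y is the line along which they close (so a half turn about z gives the same grasp; the last joint's range is limited). The gripper opens to 85 mm and grips with 20 to 120 N. Pads are 22 mm wide; open, the fingers measure 114 mm over their backs; the gripper's body (76 mm by 85 mm) begins 54 mm behind the grasp point. The pads swing forward as they close: fully open they stand 13 mm farther back than shut.
Start: joints at [-81.154, 7.471, 85.268, -0, 87.261, -4.893], TCP at [142.525, -582.831, 231.292] pointing down, gripper open.
Joint ranges: [-169.43, 169.43], [-51.17, 129.36], [1.28, 143.12], [-76.62, 256.62], [0, 156.53], [-152.29, 152.29]. Speed limits (degrees/s): [136.94, 136.94, 159.86, 180, 180, 180].

### API

Orientations are given as [roll, pitch, yaw] about the fixed x, y, z axes, in that order (R = Rz(yaw) Ry(pitch) Rx(roll)).
In Python, from bench import sense, snapshot, order, finder gives the robot as it stands.
- The arm moves only by the tool send_rows, never from a script. Its argument "steps" is a list of rows, each a list of 2 entries, a list of its own where there are three numbers: the shift along the world's x, y, z in units of 30 mm (1.0 is 30 mm), then the turn, a rotation vector about the world's x, y, z in rad. In form: [[[dx, dy, dz], [wx, wy, wz]], ...]. A call has 1 to 10 rows; each row is the pose to reach, as a shift and turn from the pose commanded when the call began; what a row does not reach only later rows make up. A row lasts 1/8 s, in which the tool goes at most 62.5 mm and 10.7 degrees, less where a joint would pass 70% of its speed; a pose out of reach is approached as far as the arm can. A call with a gripper value outside its range is refused whole. "fingers" is the closure, from 0 (fully open) to 1 (shut), set as the call begins (left out, the last holds). The fingers move at their own pace and stop on an object; "squeeze" is the grip in N (left out, the last holds). Time passes only in rows, so rows that repeat a pose let the fingers close. It gives the time, the measured TCP pose, the force, the opening and the grip force at its end, in the units of the state.
- sense(): the state, without advancing time (a new reading comes with each control period).
- snapshot(name): name is "scene" or "top" or "wrist"; returns a dict with "img" (480x640x3 uint8, red, green, blue), "K" (3x3 intrinsics, pixels), "k1" (the pictures are not rectified: a ray, as slopes to the right and down, at radius r is drawn at 1 + k1 r^2 times it, then the intrinsics apply), "pose" (4x4, takes a point from camera to world coordinates). Camera axes: x right, y up, looking along -z (the intrinsics and any distortion apply to the point x, -y, -z); pixel columns grow to the right and rows downward; lengths in mm; the calibration is good to about 2 mm. A picture is of the moment at which its call begins. There is no depth.
- order.hand_in(): hands the job in; it is judged then, once.
Trained networks look in the newest picture that a camera, given by its name, has taken for a name from the list of things; names that differ only in an ending like _2 or _b are one class to them, and where a whole thing is asked for, a point or a joint stands for the part that bears it (a point fixed in the world has none). Each returns a list of dicts, best first, with "confidence" (0 to 1); they miss things now and then, are a little off and sometimes report something else, mostly with a low value. They report only what shows in the picture. A call takes as long as a camera call. They do not tell look-alikes from the thing itself.
- finder.find_in(label, camera): "box" ([left, top, width, height] as shares, 0 to 1, of the picture: columns of its width, rows of its height, round what is visible of it).
- finder.trace(label, camera): "mask" (480x640 bool, what is visible of it) and "box" ([left, top, width, height] as shares, 0 to 1, of the picture: columns of its width, rows of its height, round what is visible of it).
- finder.pinpoint(label, camera): "at" ([column, row] as shares, 0 to 1, of the picture: columns of its width, rows of its height: a listed point, or the origin of a listed thing).
The state is a dict: "time": time; "joint_pos": joint angles; "qd": joint speeds; "joint_efforts": joint torques, N m; "tool_pos": TCP position; "tcp_rot": TCP orientation; "ft_force": force on the tool from outside, world axes, zero at the start; "wrist_torque": the same for the moment, N m; "finger_gap": finger opening in mm; "grip_force": force on a finger pad.
Only numpy, scipy, OpenCV 4.12 (cv2) and the standard library are available. Lean on these libraries where they do the work, as an engineer would, in place of code of your own. Each camera call takes 0.05 s, during which the arm holds its last target. There are 200 camera calls.

### The job

Take the long spindle from the white rack and thread it, tip first, from the funnel side of the label stand through the near bushing, the core of the label roll and the far bushing, without forcing it, until its tip stands out 2 to 3 cm beyond the far cheek. Finish with the spindle still firmly in the gripper there, spanning both bushings and not leaning hard on them, so that I can clip on the end cap; do not let go. Leave the short spindle, the roll in its cradle and the other things on the table where they are.

Things in the scene. Friction and masses are not known exactly. Their poses are not given: they have to be found in the camera images.
- long_spindle_grip (a point): Middle of the long spindle's handle, on its axis; y points to the tip. Round black handle 24 mm thick, 60 mm long; then a collar 34 mm across, 6 mm thick; then 130 mm of 12 mm steel rod with a round tip (166 mm from here). 0.14 kg, centred 77 mm from here. Starts level in one rack slot (which one varies), axis 45 mm above the table, handle free over the 8 mm base plate.
- long_spindle_tip (a point): The extreme end of the long spindle's rounded tip, on its axis.
- short_spindle_grip (a point): Middle of the short spindle's handle; y points to its tip. Same handle and collar as the long one but only 85 mm of rod: too short for the job. It lies in the other slot, parallel, 84 mm beside the long one, pointing the same way.
- rack: Fixed white rack, base plate 150 x 125 x 8 mm, with two slots of V-shaped rests (top 47 mm above the table) that carry the spindles by their rods. Origin at table height midway between the slots, level with the collars' rod-side faces; y along the slots towards the tips; slots at x = +-42 mm.
- stand: Fixed label stand, base 140 x 110 x 8 mm. Two upright cheeks 90 mm wide, 140 high, 12 thick, at y = -41 to -29 and 29 to 41 mm, each with a 16 mm bushing; both on one level axis 110 mm above the table. Origin on the table, midway between them; y runs along the axis from near (funnel) to far bushing. The funnel side faces the robot's right (-y), turned up to 0.35 rad.
- near_bushing (a point): Centre of the black funnel mouth (about 30 mm wide) on the outer face of the near cheek: the entry, on the bushing axis, 49 mm before the middle of the stand; same axes as the stand.
- far_bushing (a point): Centre of the far bushing (flat black rim, no funnel) at the outer face of the far cheek, on the bushing axis, 41 mm past the middle of the stand; same axes as the stand.
- roll: Paper label roll, 100 mm across, 50 mm wide, with a 26 mm core hole, lying in the stand's cradle between the cheeks, its core within 3 mm of the bushing axis; loose, 0.35 kg. Origin at its centre.
- tape: Bystander: roll of clear tape lying flat, 90 mm across, 48 mm high, loose on the table. Origin at its underside's centre.
- calculator: Bystander: flat white calculator, 150 x 85 x 16 mm, loose on the table. Origin at its underside's centre.
- carton: Bystander: small plain carton 90 x 160 x 45 mm, loose on the table. Origin at its underside's centre.
- mug: Bystander: white mug, 80 mm across, 95 mm high, loose on the table. Origin at its underside's centre.
- glue: Bystander: white glue bottle, 44 mm across, 110 mm high, loose on the table. Origin at its underside's centre.
- stapler: Bystander: grey stapler 34 x 130 x 39 mm, loose on the table. Origin at its underside's centre.
Not all that is in view belongs to the job. Leave any purple look-alike of the part that bears long_spindle_grip alone.

How it is judged:
By the outcome, as a careful person would: the job done as asked, in the order asked, and still so for the second after the job is handed in, while the arm keeps its last pose, push and grip.
It also fails if it takes over 48 s, if anything falls off the work surface, if the arm or the gripper's body presses on something with over 40 N, if the wrist force passes 120 N, or if a joint passes its speed limit or range.

## Working session

There is one attempt and no reset: what is moved stays moved. The work goes in short steps, Python scripts to look and compute and a tool call to move; the robot and the scene stay as the last step left them, time stands still between calls to the robot, and variables do not carry over. Pictures are saved under pics/ and viewed, at most 10 in all, crops included, and the job is handed in when it is done.

Besides the shell and the picture viewer there is one more tool, called after ">>>" as name(argument=value, ...) on one line, values as JSON. send_rows: Moves the arm, as the interface text tells. Its arguments: {"type":"object","properties":{"steps":{"type":"array"},"fingers":{"type":"number"},"squeeze":{"type":"number"}},"required":["steps"]}

```bash
mkdir -p pics
cat > h.py <<'E'
import numpy as np, cv2
from bench import sense, snapshot, order, finder
def ray(s,px):
    K=s["K"];d=np.array([(px[0]-K[0,2])/K[0,0],(px[1]-K[1,2])/K[1,1]])
    u=d.copy()
    for _ in range(20): u=d/(1+s["k1"]*(u@u))
    P=s["pose"];v=P[:3,:3]@np.array([u[0],-u[1],-1]);return P[:3,3],v
def onz(s,px,z):
    o,v=ray(s,px);return o+v*(z-o[2])/v[2]
def proj(s,p):
    P=s["pose"];c=P[:3,:3].T@(np.asarray(p)-P[:3,3]);u=np.array([c[0],-c[1]])/-c[2]
    u=u*(1+s["k1"]*(u@u));K=s["K"];return np.array([u[0]*K[0,0]+K[0,2],u[1]*K[1,1]+K[1,2]])
def tri(rs):
    A=np.zeros((3,3));b=np.zeros(3)
    for o,v in rs:
        v=v/np.linalg.norm(v);M=np.eye(3)-np.outer(v,v);A+=M;b+=M@o
    p=np.linalg.solve(A,b)
    return p,[np.linalg.norm(np.cross(v/np.linalg.norm(v),p-o)) for o,v in rs]
def save(s,n): cv2.imwrite("pics/"+n+".png",s["img"][:,:,::-1])
E
python3 - <<'E'
from h import *
np.set_printoptions(precision=1,suppress=True)
for c in ["scene","top"]:
    s=snapshot(c);save(s,c);print(c,s["pose"][:3,3])
    for n in ["long_spindle_grip","long_spindle_tip","short_spindle_grip","rack","stand","near_bushing","far_bushing","roll"]:
        for d in finder.pinpoint(n,c)[:3]: 
            p=np.array(d["at"])*[640,480]
            z={"long_spindle_grip":45,"long_spindle_tip":45,"short_spindle_grip":45,"rack":0,"stand":0}.get(n,110)
            print(n,round(d["confidence"],2),p,onz(s,p,z))
E
```

```text
scene [1074.   330.5  945. ]
long_spindle_grip 0.82 [374.3 218.7] [384.4  13.6  45. ]
long_spindle_grip 0.7 [262.4 222.9] [ 574.7 -216.1   45. ]
long_spindle_grip 0.53 [336.3 182.1] [ 334.6 -145.7   45. ]
long_spindle_tip 0.68 [429.3 239.4] [357.3 165.4  45. ]
long_spindle_tip 0.6 [321.5 237.4] [519.8 -62.4  45. ]
long_spindle_tip 0.49 [319.7 153.6] [ 266.9 -254.8   45. ]
short_spindle_grip 0.64 [262.  223.6] [ 577.1 -215.4   45. ]
short_spindle_grip 0.62 [271.5 200.4] [ 499.3 -248.4   45. ]
rack 0.81 [279.5 225.3] [ 527.9 -200.    -0. ]
stand 0.85 [371.5 304.9] [585.2 137.8   0. ]
near_bushing 0.92 [355.6 272.9] [594.6  87.4 110. ]
far_bushing 0.93 [391.5 289.6] [583.5 175.4 110. ]
roll 0.78 [373.1 280.6] [588.2 130.2 110. ]
top [ 347.5  -29.2 1072. ]
long_spindle_grip 0.96 [302.5 337.2] [356.2   3.2  45. ]
long_spindle_grip 0.88 [375.2 354.2] [ 316.9 -154.2   45. ]
long_spindle_grip 0.58 [399.2 235.5] [ 580.5 -219.    45. ]
long_spindle_tip 0.93 [235.9 354.1] [321.2 148.9  45. ]
long_spindle_tip 0.8 [333.1 261.3] [523.3 -67.1  45. ]
long_spindle_tip 0.6 [435.9 400.1] [ 215.6 -282.9   45. ]
short_spindle_grip 0.63 [413.7 269.1] [ 502.6 -247.9   45. ]
short_spindle_grip 0.38 [433.1 177. ] [ 720.3 -306.9   45. ]
rack 0.92 [388.7 260.3] [ 531.3 -199.3    0. ]
rack 0.24 [165.6 322.6] [392.2 322.5   0. ]
stand 0.8 [248.3 239.1] [587.4 131.1   0. ]
near_bushing 0.8 [261.2 221.9] [600.1  87.5 110. ]
far_bushing 0.82 [219.5 227.4] [589.5 177.3 110. ]
roll 0.78 [238.9 228.7] [585.9 135.3 110. ]
roll 0.23 [261.7 224.7] [593.9  86.4 110. ]
```

View pics/top.png

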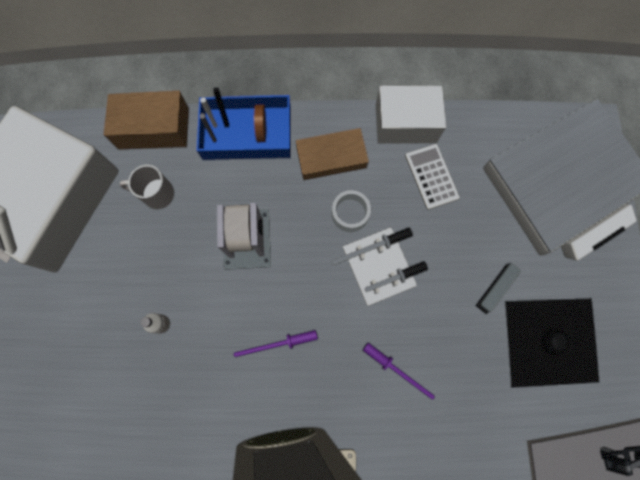

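View pics/scene.png

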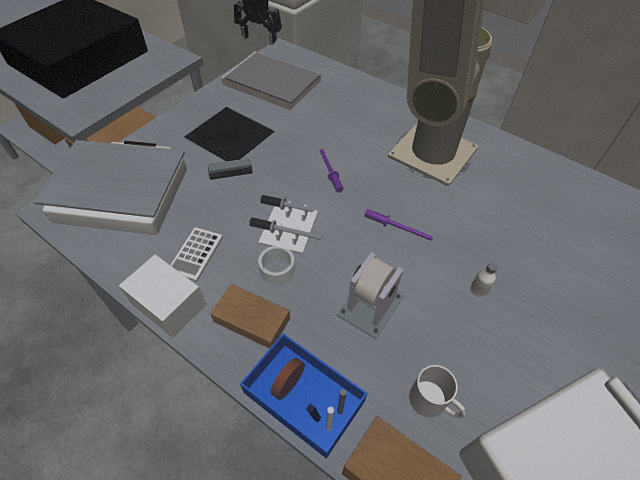

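Run:
```python
import cv2
i=cv2.imread("pics/top.png")[200:300,310:450]
cv2.imwrite("pics/rack.png",cv2.resize(i,None,fx=5,fy=5,interpolation=cv2.INTER_CUBIC))
```

```text
(no output)
```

View pics/rack.png

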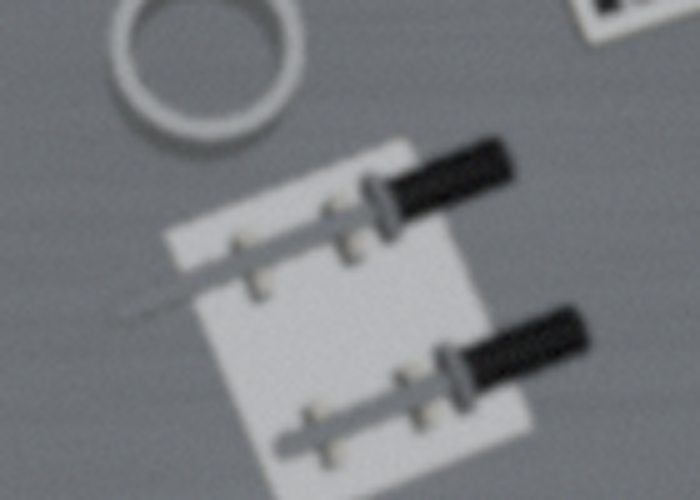

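The candidates for the long spindle are:
- top (400,235): black handle, long rod in the upper rack slot
- top (413,269): black handle, short rod
- top (302,337) and (375,354): purple look-alikes

The one at (400,235), tip (333,261), is the long spindle. It is black and on the rack, and its measured length of about 163 mm fits the given 166. The crop confirms that its rod runs past the plate.

Run:
```python
from h import *
from scipy.spatial.transform import Rotation as R
np.set_printoptions(precision=3,suppress=True)
s=sense();print(s["time"],s["tool_pos"],s["tcp_rot"],s["finger_gap"]); print(R.from_euler("xyz",s["tcp_rot"],degrees=True).as_matrix())
w=snapshot("wrist");print(w["pose"],w["K"])
print((np.array([579,-218,231])-s["tool_pos"])/30)
```

```text
0.9 [ 142.508 -582.836  231.286] [-180.       0.      13.738] 85.74487081667446
[[ 0.971  0.237 -0.   ]
 [ 0.237 -0.971  0.   ]
 [-0.    -0.    -1.   ]]
[[   0.238    0.936    0.258  207.928]
 [  -0.971    0.229    0.064 -566.88 ]
 [   0.001   -0.266    0.964  374.122]
 [   0.       0.       0.       1.   ]] [[431.562   0.    315.507]
 [  0.    431.562 243.975]
 [  0.      0.      1.   ]]
[14.55  12.161 -0.01 ]
```

>>> send_rows(steps=[[[1.6,1.3,0.2],[0,0,0.18]],[[3.2,2.6,0.2],[0,0,0.36]],[[4.8,4.0,0.2],[0,0,0.54]],[[6.4,5.3,0.2],[0,0,0.72]],[[8.0,6.7,0.2],[0,0,0.9]],[[9.6,8.0,0.2],[0,0,1.08]],[[11.2,9.4,0.2],[0,0,1.26]],[[12.8,10.7,0.1],[0,0,1.44]],[[14.0,11.7,0],[0,0,1.6]],[[14.55,12.16,0],[0,0,1.687]]], fingers=0.2, squeeze=80)

```text
time: 2.2
tool_pos: [580.7, -215.5, 230.7]
tcp_rot: [-180.0, -0.0, 110.8]
ft_force: [-0.3, -1.2, -0.1]
finger_gap: 68.6
grip_force: 0.0
```

>>> send_rows(steps=[[[0,0,0],[0,0,0]],[[0,0,0],[0,0,0]],[[0,0,0],[0,0,0]]])

```text
time: 2.58
tool_pos: [578.3, -219.0, 231.4]
tcp_rot: [-180.0, 0.0, 110.3]
ft_force: [-0.5, 1.0, 0.1]
finger_gap: 68.2
grip_force: 0.0
```

Run:
```python
from h import *
np.set_printoptions(precision=2,suppress=True)
s=sense();print(s["time"],s["tool_pos"],s["tcp_rot"],s["finger_gap"],s["joint_pos"])
S={c:snapshot(c) for c in ["wrist","scene","top"]};save(S["wrist"],"w1")
for n in ["long_spindle_grip","long_spindle_tip","short_spindle_grip"]:
    for c in S:
        for d in finder.pinpoint(n,c)[:3]:
            p=np.array(d["at"])*[640,480];print(n,c,round(d["confidence"],2),p,onz(S[c],p,45))
```

```text
2.575 [ 578.35 -219.02  231.44] [-180.      0.01  110.26] 68.15304351675297 [-25.48  10.3   82.13  -0.01  87.56 -45.74]
long_spindle_grip wrist 0.81 [317.5  211.92] [ 579.05 -216.79   45.  ]
long_spindle_grip wrist 0.57 [35.58 28.61] [ 334.54 -158.09   45.  ]
long_spindle_grip scene 0.6 [259.58 221.38] [ 575.24 -225.51   45.  ]
long_spindle_grip scene 0.56 [377.09 215.09] [369.1   13.02  45.  ]
long_spindle_grip scene 0.49 [334.78 179.28] [ 327.98 -155.71   45.  ]
long_spindle_grip top 0.8 [304.13 339.22] [351.82  -0.21  45.  ]
long_spindle_grip top 0.67 [399.42 234.1 ] [ 583.71 -219.58   45.  ]
long_spindle_tip scene 0.91 [430.27 237.79] [351.08 164.94  45.  ]
long_spindle_tip scene 0.9 [320.51 239.42] [526.49 -60.55  45.  ]
long_spindle_tip scene 0.55 [319.62 152.98] [ 264.79 -256.56   45.  ]
long_spindle_tip top 0.97 [234.18 357.12] [314.68 152.67  45.  ]
long_spindle_tip top 0.78 [332.42 261.89] [521.99 -65.46  45.  ]
short_spindle_grip wrist 0.94 [206.72 215.71] [ 498.74 -249.53   45.  ]
short_spindle_grip scene 0.93 [273.22 200.02] [ 495.36 -245.55   45.  ]
```

View pics/w1.png

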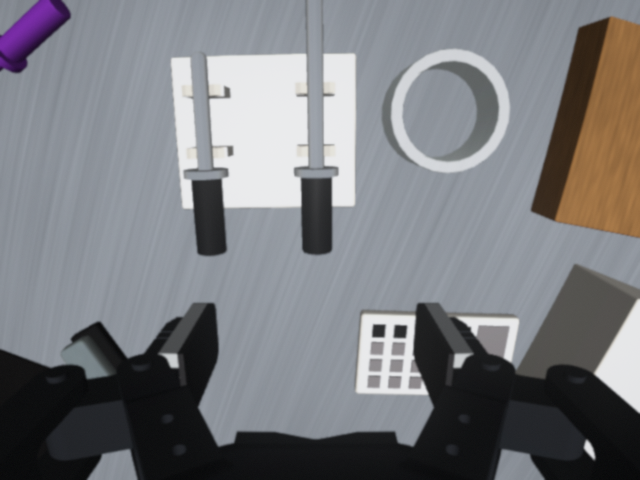

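The wrist view shows the long spindle upright at column ~316: handle centre (317,213), collar (316,172), rod leaving the frame at (314,5). The short one is at column ~206.

Run:
```python
from h import *
np.set_printoptions(precision=2,suppress=True)
s=snapshot("wrist");g=cv2.cvtColor(s["img"],cv2.COLOR_RGB2GRAY).astype(float);P=[]
# dark handle rows
for r in range(186,246,6):
    c=np.where(g[r,280:350]<90)[0]+280;P.append(onz(s,(c.mean(),r),45))
for r in range(182,262,2):
    print(r,round(g[r,305:328].mean()),end="; ")
P=np.array(P);print(P)
Q=[]
for r in (10,30,50,105,115,125):
    d=np.diff(cv2.GaussianBlur(g,(3,3),0)[r,295:335]);
    print(r,g[r,295:335].astype(int))
d=P[0]-P[-1];print(np.degrees(np.arctan2(d[1],d[0])))
t=sense()["tool_pos"];print(t)
```

```text
182 54; 184 54; 186 54; 188 53; 190 53; 192 52; 194 51; 196 51; 198 51; 200 50; 202 50; 204 50; 206 49; 208 48; 210 48; 212 48; 214 47; 216 47; 218 46; 220 46; 222 46; 224 45; 226 45; 228 45; 230 44; 232 44; 234 44; 236 43; 238 43; 240 43; 242 43; 244 43; 246 42; 248 42; 250 42; 252 43; 254 73; 256 135; 258 153; 260 153; [[ 570.85 -197.48   45.  ]
 [ 572.46 -201.8    45.  ]
 [ 574.08 -206.16   45.  ]
 [ 575.71 -210.54   45.  ]
 [ 577.35 -214.96   45.  ]
 [ 579.36 -219.26   45.  ]
 [ 580.66 -223.88   45.  ]
 [ 582.71 -228.25   45.  ]
 [ 584.4  -232.79   45.  ]
 [ 586.1  -237.37   45.  ]]
10 [144 145 145 145 145 145 144 141 135 121 118 130 144 150 152 151 153 152
 152 150 148 147 148 145 142 134 130 140 149 147 148 149 149 149 148 147
 147 147 148 149]
30 [145 144 145 148 149 150 150 149 147 140 129 133 145 153 154 154 153 154
 154 153 151 149 148 149 145 135 124 129 142 149 151 151 152 152 151 150
 148 150 149 149]
50 [152 152 151 151 151 152 151 152 150 142 130 131 145 153 156 156 156 156
 157 156 155 152 151 151 146 140 132 137 147 152 154 154 155 153 153 152
 152 150 149 150]
105 [235 234 234 235 234 234 234 234 234 233 219 176 149 154 159 161 160 161
 161 160 159 157 156 155 155 149 149 178 220 233 234 234 234 234 234 234
 234 234 234 234]
115 [234 234 235 234 234 235 235 235 235 233 222 181 151 153 160 161 160 161
 161 162 161 158 156 155 155 151 151 180 221 233 234 235 234 234 234 234
 234 234 235 234]
125 [235 235 235 235 235 235 235 235 234 233 225 190 156 152 159 161 161 161
 162 163 161 159 157 156 156 153 153 181 222 233 235 234 235 234 234 235
 234 234 234 234]
110.92116866860691
[ 579.04 -218.    231.29]
```

>>> send_rows(steps=[[[0,0.02,-1.6],[0,0,0.008]],[[0,0.02,-3.2],[0,0,0.008]],[[0,0.02,-4.8],[0,0,0.008]],[[0,0.02,-6.0],[0,0,0.008]],[[0,0.02,-6.6],[0,0,0.008]],[[0,0.02,-6.87],[0,0,0.008]],[[0,0.02,-6.87],[0,0,0.008]],[[0,0.02,-6.87],[0,0,0.008]]])

```text
time: 4.22
tool_pos: [580.3, -218.0, 27.1]
tcp_rot: [179.9, 0.1, 110.9]
ft_force: [0.9, -0.3, -0.2]
finger_gap: 67.8
grip_force: 0.0
```

>>> send_rows(steps=[[[0,0,0],[0,0,0]],[[0,0,0],[0,0,0]],[[0,0,0],[0,0,0]],[[0,0,0],[0,0,0]],[[0,0,0],[0,0,0]],[[0,0,0],[0,0,0]],[[0,0,0],[0,0,0]],[[0,0,0],[0,0,0]]], fingers=1, squeeze=100)

```text
time: 5.22
tool_pos: [579.0, -217.6, 25.3]
tcp_rot: [-180.0, 0.0, 110.9]
ft_force: [-3.7, -1.8, 4.5]
finger_gap: 21.5
grip_force: 97.7
```

>>> send_rows(steps=[[[0,0,0.3],[0,0,0]],[[0,0,1.0],[0,0,0]],[[0,0,2.2],[0,0,0]],[[0,0,3.6],[0,0,0]],[[0,0,4.5],[0,0,0]],[[0,0,4.5],[0,0,0]],[[0,0,4.5],[0,0,0]]])

```text
time: 6.1
tool_pos: [578.6, -217.1, 159.4]
tcp_rot: [-180.0, -0.0, 110.9]
ft_force: [0.2, -0.6, -1.5]
finger_gap: 21.7
grip_force: 97.9
```

Run:
```python
from h import *
np.set_printoptions(precision=2,suppress=True)
s=sense();print(s["time"],s["tool_pos"],s["tcp_rot"],s["finger_gap"],s["ft_force"],s["wrist_torque"])
S={c:snapshot(c) for c in ["wrist","scene","top"]};save(S["wrist"],"w2")
for n in ["long_spindle_grip","long_spindle_tip","near_bushing","far_bushing"]:
    for c in S:
        for d in finder.pinpoint(n,c)[:3]:
            p=np.array(d["at"])*[640,480];print(n,c,round(d["confidence"],2),p,onz(S[c],p,110 if "bush" in n else s["tool_pos"][2]+20))
```

```text
6.1 [ 578.58 -217.1   159.37] [-179.96   -0.04  110.86] 21.6952256203624 [ 0.16 -0.63 -1.54] [-0.01 -0.03 -0.04]
long_spindle_grip scene 0.85 [255.81 190.51] [ 583.37 -212.47  179.37]
long_spindle_grip scene 0.77 [373.31 221.81] [496.41  64.08 179.37]
long_spindle_grip scene 0.64 [334.27 180.48] [443.45 -81.76 179.37]
long_spindle_grip top 0.92 [302.98 336.48] [356.42  -1.87 179.37]
long_spindle_grip top 0.67 [409.6  221.18] [ 578.92 -216.48  179.37]
long_spindle_grip top 0.46 [260.61 225.5 ] [574.53  80.19 179.37]
long_spindle_tip scene 0.92 [432.  237.5] [455.98 192.39 179.37]
long_spindle_tip scene 0.58 [320.13 204.  ] [525.66 -64.05 179.37]
long_spindle_tip scene 0.56 [319.81 151.58] [ 381.05 -171.66  179.37]
long_spindle_tip top 0.76 [331.78 252.19] [518.42 -59.87 179.37]
near_bushing scene 0.66 [356.8  270.72] [588.12  86.36 110.  ]
near_bushing top 0.66 [264.83 224.02] [595.31  79.65 110.  ]
far_bushing scene 0.72 [389.38 290.78] [588.91 173.17 110.  ]
far_bushing top 0.61 [219.39 230.11] [583.56 177.39 110.  ]
far_bushing top 0.33 [409.6 221.9] [ 595.31 -230.94  110.  ]
```

View pics/w2.png

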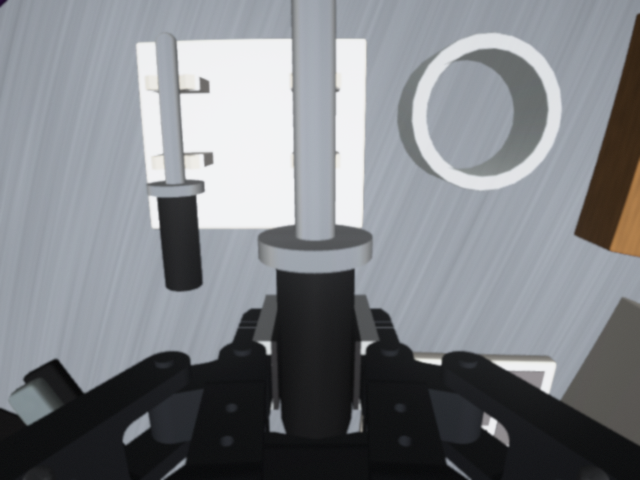

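The spindle is held level in line with the tool, with the rod centred at column ~315 and the collar at (315,245). The short spindle is undisturbed at column ~175. Next I'll look at the stand from above, with the rod offset to one side so it doesn't hide the axis.

>>> send_rows(steps=[[[-0.1,0.6,1.0],[0,0,-0.03]],[[-0.3,2.2,2.3],[0,0,-0.08]],[[-0.6,4.0,2.67],[0,0,-0.13]],[[-0.9,5.8,2.67],[0,0,-0.18]],[[-1.2,7.4,2.67],[0,0,-0.22]],[[-1.35,8.5,2.67],[0,0,-0.25]],[[-1.35,8.5,2.67],[0,0,-0.25]],[[-1.35,8.5,2.67],[0,0,-0.25]],[[-1.35,8.5,2.67],[0,0,-0.25]]])

```text
time: 7.98
tool_pos: [538.7, 36.6, 240.3]
tcp_rot: [-180.0, 0.0, 96.5]
ft_force: [0.1, -0.2, -1.5]
finger_gap: 21.4
grip_force: 98.1
```

Run:
```python
from h import *
np.set_printoptions(precision=2,suppress=True)
s=sense();print(s["time"],s["tool_pos"],s["tcp_rot"],s["finger_gap"],s["ft_force"])
w=snapshot("wrist");save(w,"w3");print(w["pose"])
for n in ["near_bushing","far_bushing","stand","roll"]:
        for d in finder.pinpoint(n,"wrist")[:2]:
            p=np.array(d["at"])*[640,480];print(n,round(d["confidence"],2),p,onz(w,p,0 if n=="stand" else 110 ))
```

```text
7.975 [538.68  36.59 240.26] [-180.      0.02   96.48] 21.430168229166785 [ 0.05 -0.24 -1.51]
[[  0.99  -0.11  -0.03 531.2 ]
 [  0.11   0.96   0.27 103.41]
 [ -0.    -0.27   0.96 383.06]
 [  0.     0.     0.     1.  ]]
far_bushing 0.91 [420.29  14.88] [585.14 174.35 110.  ]
roll 0.56 [411.2   87.41] [586.11 132.56 110.  ]
roll 0.48 [405.7 357.5] [613.32 -48.31 110.  ]
```

View pics/w3.png

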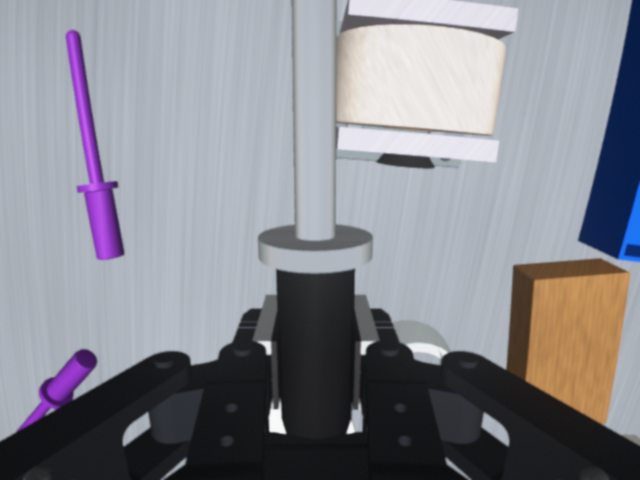

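The near cheek's top is the pale band at rows 127–160, columns 338–498, turned slightly clockwise. The funnel is the dark shape at (405,160), and the far cheek is at rows 0–30. I'll fit the cheek edges at z = 140.

Run:
```python
from h import *
np.set_printoptions(precision=2,suppress=True)
w=snapshot("wrist");g=cv2.GaussianBlur(cv2.cvtColor(w["img"],cv2.COLOR_RGB2GRAY),(3,3),0).astype(float)
def fit(cols,r0,r1,z,sgn,name):
    P=[]
    for c in cols:
        d=sgn*np.diff(g[r0(c):r1(c),c]);i=d.argmax()
        if 0<i<len(d)-1:
            a,b,e=d[i-1:i+2];i=i+0.5*(a-e)/(a-2*b+e)
        P.append(onz(w,(c,r0(c)+i+0.5),z))
    P=np.array(P);k=np.polyfit(P[:,0],P[:,1],1)
    res=P[:,1]-np.polyval(k,P[:,0]);m=abs(res)<1.5*np.median(abs(res))+.3
    k=np.polyfit(P[m,0],P[m,1],1);print(name,"angle",np.degrees(np.arctan(k[0])),"y@590",np.polyval(k,590),m.mean(),np.std(res[m]));return k
mid=lambda c:138+ (c-338)*0.07
fit(range(345,492,4),lambda c:int(mid(c)+4),lambda c:int(mid(c)+22),140,-1,"near outer")
fit(range(345,492,4),lambda c:int(mid(c)-22),lambda c:int(mid(c)+2),140,1,"near inner")
for r in (134,138,142,146,150): print(r,[int(x) for x in g[r,484:506]])
for c in (350,420,480): print(c,[int(x) for x in g[115:172,c]])
for r in (5,9,13,17,21): print(r,[int(x) for x in g[r,335:360:1]],[int(x) for x in g[r,505:525]])
```

```text
near outer angle 2.410700127864886 y@590 93.88670489692622 1.0 0.09771121672973183
near inner angle 2.0840426600698354 y@590 106.52470989367778 0.8648648648648649 0.21588350502080758
134 [192, 192, 191, 190, 191, 191, 190, 187, 184, 182, 182, 183, 184, 183, 182, 181, 180, 179, 179, 179, 179, 179]
138 [186, 184, 182, 180, 178, 177, 176, 177, 179, 182, 184, 185, 185, 184, 182, 181, 180, 179, 179, 180, 179, 179]
142 [230, 230, 230, 230, 230, 230, 229, 228, 227, 227, 226, 225, 223, 219, 210, 197, 186, 181, 180, 179, 179, 180]
146 [232, 232, 232, 232, 232, 231, 231, 231, 230, 230, 230, 229, 227, 221, 208, 192, 183, 180, 180, 179, 179, 180]
150 [232, 231, 231, 231, 231, 231, 230, 230, 229, 228, 229, 229, 226, 216, 200, 187, 181, 180, 179, 179, 179, 180]
350 [216, 215, 213, 212, 211, 209, 201, 181, 157, 147, 161, 181, 197, 212, 224, 230, 231, 231, 231, 231, 231, 231, 231, 231, 231, 231, 231, 231, 231, 231, 231, 231, 231, 231, 227, 214, 192, 173, 167, 166, 166, 165, 163, 160, 165, 176, 185, 188, 188, 188, 188, 188, 188, 188, 188, 188, 188]
420 [233, 233, 232, 232, 232, 232, 232, 232, 232, 23
[... 945 characters left out ...]
 180, 176, 174, 173, 172, 171]
13 [138, 145, 161, 174, 179, 182, 185, 185, 176, 153, 124, 109, 123, 161, 198, 217, 223, 224, 225, 226, 226, 227, 227, 227, 227] [228, 228, 227, 226, 226, 226, 226, 226, 225, 225, 223, 218, 207, 193, 182, 177, 174, 172, 171, 172]
17 [137, 144, 160, 173, 180, 183, 183, 174, 151, 122, 102, 94, 93, 94, 96, 98, 100, 102, 103, 105, 107, 110, 112, 114, 116] [227, 227, 226, 226, 226, 226, 225, 223, 222, 222, 220, 214, 202, 188, 179, 175, 173, 172, 172, 174]
21 [144, 154, 167, 175, 177, 177, 167, 146, 120, 101, 93, 91, 90, 89, 89, 89, 89, 89, 89, 89, 90, 89, 89, 89, 90] [227, 226, 226, 225, 224, 223, 223, 224, 225, 226, 223, 212, 197, 184, 177, 175, 173, 172, 173, 175]
```

Run:
```python
from h import *
np.set_printoptions(precision=2,suppress=True)
w=snapshot("wrist");g=cv2.GaussianBlur(cv2.cvtColor(w["img"],cv2.COLOR_RGB2GRAY),(3,3),0).astype(float)
def edge(r,c0,c1,sgn):
    d=sgn*np.diff(g[r,c0:c1]);i=d.argmax();a,b,e=d[i-1:i+2];return c0+i+.5*(a-e)/(a-2*b+e)+.5
for r in (144,147,150,153): p=(edge(r,490,506,-1),r);print("near R",p,onz(w,p,140))
for r in (12,16,20,24): p=(edge(r,508,525,-1),r);print("far R",p,onz(w,p,140))
for r in (5,7,9,11): p=(edge(r,344,356,1),r);print("far L",p,onz(w,p,140))
m=g<80
for r in (158,160,162,164):
    c=np.where(m[r,345:470])[0]+345;print("fun",r,c.min(),c.max(),onz(w,((c.min()+c.max())/2,r),124))
# far cheek inner top edge
P=[]
for c in range(365,510,6):
    d=-np.diff(g[8:40,c]);i=d.argmax();P.append([c,8+i+.5,*onz(w,(c,8.5+i),140)[:2]])
P=np.array(P);print(P[::4]);k=np.polyfit(P[:,2],P[:,3],1);print(np.degrees(np.arctan(k[0])),np.polyval(k,590))
```

```text
near R (np.float64(498.5), 144) [633.92 106.46 140.  ]
near R (np.float64(498.0), 147) [633.98 104.79 140.  ]
near R (np.float64(497.6666666666667), 150) [634.13 103.13 140.  ]
near R (np.float64(497.22222222222223), 153) [634.23 101.46 140.  ]
far R (np.float64(517.7142857142857), 12) [630.98 176.49 140.  ]
far R (np.float64(517.1428571428571), 16) [631.04 174.43 140.  ]
far R (np.float64(516.7272727272727), 20) [631.18 172.38 140.  ]
far R (np.float64(516.1428571428571), 24) [631.24 170.31 140.  ]
far L (np.float64(348.8965517241379), 5) [541.23 167.17 140.  ]
far L (np.float64(348.6666666666667), 7) [541.24 166.17 140.  ]
far L (np.float64(348.4516129032258), 9) [541.25 165.17 140.  ]
far L (np.float64(348.2692307692308), 11) [541.28 164.17 140.  ]
fun 158 381 418 [582.66  90.97 124.  ]
fun 160 379 428 [585.23  90.1  124.  ]
fun 162 378 430 [585.71  88.97 124.  ]
fun 164 385 431 [588.29  88.09 124.  ]
[[365.    16.5  550.31 162.53]
 [389.    18.5  562.95 163.14]
 [413.    21.5  575.73 163.33]
 [437.    23.5  588.54 164.09]
 [461.    26.5  601.57 164.44]
 [485.    29.5  614.75 164.87]
 [509.    31.5  628.02 165.9 ]]
2.3713510715526804 164.0560547669049
```

Edge fits agree: stand yaw is +2.4°, cheek width is 90.0 mm, and the middle of the stand is about (587.7, 134.9). Now I'll measure the rod's direction relative to the tool.

Run:
```python
from h import *
from scipy.spatial.transform import Rotation as R
np.set_printoptions(precision=2,suppress=True)
w=snapshot("wrist");g=cv2.GaussianBlur(cv2.cvtColor(w["img"],cv2.COLOR_RGB2GRAY),(3,3),0).astype(float)
s=sense();T=R.from_euler("xyz",s["tcp_rot"],degrees=True);t=np.array(s["tool_pos"]);print(t,s["tcp_rot"])
z=t[2]+19.7
for r in range(5,120,12):
    print(r,[int(x) for x in g[r,286:300]],[int(x) for x in g[r,328:342]]) if r in(5,101) else 0
    a=286+np.abs(np.diff(g[r,286:300])).argmax()+.5;b=328+np.abs(np.diff(g[r,328:342])).argmax()+.5
    A,B=[T.inv().apply(onz(w,(c,r),z)-t) for c in (a,b)];print(r,a,b,(A+B)/2,np.linalg.norm(A-B))
for r in (285,300,320,340):
    c=np.where(g[r,274:356]<45)[0]+274
    A,B=[T.inv().apply(onz(w,(c,r),z)-t) for c in (c.min(),c.max())];print("h",r,c.min(),c.max(),(A+B)/2)
```

```text
[538.54  37.34 240.23] [-179.99   -0.     96.51]
5 [183, 182, 179, 173, 161, 145, 135, 139, 151, 163, 172, 179, 183, 184] [178, 178, 176, 171, 164, 154, 143, 138, 146, 162, 175, 179, 180, 182]
5 290.5 336.5 [ 98.34  -0.46 -19.7 ] 12.118255712819037
17 290.5 336.5 [ 95.32  -0.46 -19.7 ] 12.168739674592512
29 291.5 340.5 [ 92.29   0.2  -19.7 ] 13.019129165489653
41 290.5 334.5 [ 89.23  -0.73 -19.7 ] 11.743354548761598
53 290.5 333.5 [ 86.16  -0.87 -19.7 ] 11.530670511833462
65 291.5 333.5 [ 83.06  -0.74 -19.7 ] 11.317635596502404
77 291.5 333.5 [ 79.94  -0.74 -19.7 ] 11.375240252385744
89 291.5 332.5 [ 76.8   -0.88 -19.7 ] 11.162857215204406
101 [184, 182, 183, 183, 181, 173, 158, 145, 143, 153, 165, 176, 183, 187] [183, 183, 180, 175, 167, 156, 145, 139, 143, 154, 165, 173, 179, 183]
101 291.5 332.5 [ 73.63  -0.89 -19.7 ] 11.22364728480156
113 292.5 336.5 [ 70.43  -0.21 -19.7 ] 12.11271590805063
h 285 279 352 [ 20.06   0.07 -19.7 ]
h 300 278 352 [ 15.13  -0.09 -19.7 ]
h 320 276 355 [  8.38   0.07 -19.7 ]
h 340 274 355 [  1.41  -0.25 -19.7 ]
```

>>> send_rows(steps=[[[0.4,-1.0,0],[0,0,-0.02]],[[1.0,-2.5,0],[0,0,-0.04]],[[1.6,-3.9,0],[0,0,-0.06]],[[1.98,-4.75,-0.8],[0,0,-0.072]],[[1.98,-4.75,-2.3],[0,0,-0.072]],[[1.98,-4.75,-3.8],[0,0,-0.072]],[[1.98,-4.75,-4.7],[0,0,-0.072]],[[1.98,-4.75,-5.0],[0,0,-0.072]],[[1.98,-4.75,-5.0],[0,0,-0.072]],[[1.98,-4.75,-5.0],[0,0,-0.072]]])

```text
time: 9.62
tool_pos: [599.3, -105.2, 92.4]
tcp_rot: [179.8, 0.1, 92.4]
ft_force: [0.4, -0.1, -1.0]
finger_gap: 21.6
grip_force: 98.2
```

Run:
```python
from h import *
np.set_printoptions(precision=2,suppress=True)
s=sense();print(s["time"],s["tool_pos"],s["tcp_rot"],s["ft_force"])
S={c:snapshot(c) for c in ["scene","top"]}
t=np.array(s["tool_pos"]);a=np.radians(s["tcp_rot"][2]);tip=t+[166*np.cos(a),166*np.sin(a),19.7]
M=np.array([587.7,134.9,110]);u=np.array([-.042,.999,0])
for c in S:
    print(c,"pred tip",proj(S[c],tip),"near",proj(S[c],M-49*u),"far",proj(S[c],M+41*u),"tip if at funnel height",tip)
    for n in ["long_spindle_tip","near_bushing","far_bushing"]:
        for d in finder.pinpoint(n,c)[:3]: print(n,round(d["confidence"],2),np.array(d["at"])*[640,480])
i=S["scene"]["img"][200:320,270:430,::-1].copy();cv2.imwrite("pics/s4.png",cv2.resize(i,None,fx=5,fy=5,interpolation=cv2.INTER_CUBIC))
```

```text
9.625 [ 599.29 -105.25   92.36] [179.83   0.05  92.41] [ 0.44 -0.14 -1.02]
scene pred tip [346.47 265.79] near [356.25 271.12] far [391.11 290.49] tip if at funnel height [592.3   60.61 112.06]
long_spindle_tip 0.81 [321.28 150.1 ]
long_spindle_tip 0.72 [430.91 235.68]
long_spindle_tip 0.69 [347.33 267.5 ]
near_bushing 0.8 [357.7  273.31]
far_bushing 0.92 [391.87 289.92]
top pred tip [273.61 225.  ] near [261.87 226.58] far [220.13 229.  ] tip if at funnel height [592.3   60.61 112.06]
long_spindle_tip 0.66 [434.37 396.72]
long_spindle_tip 0.63 [273.47 224.5 ]
near_bushing 0.75 [263.49 223.58]
far_bushing 0.94 [222.08 229.92]
```

View pics/s4.png

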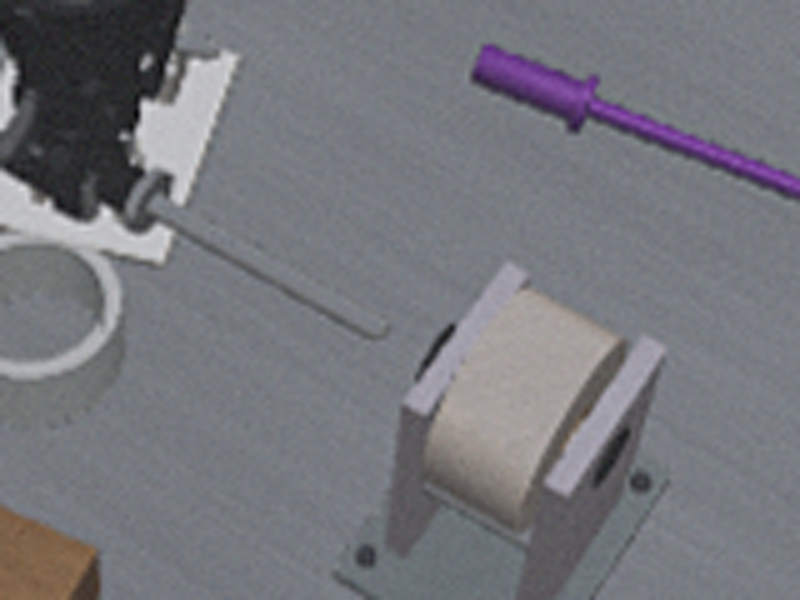

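The tip at scene (346.4,265.5) matches the prediction (346.5,265.8), so the rod is level. It points at the funnel at about (357,271). I'll let the arm settle and check its pose.

>>> send_rows(steps=[[[0,0,0],[0,0,0]],[[0,0,0],[0,0,0]],[[0,0,0],[0,0,0]],[[0,0,0],[0,0,0]]])

```text
time: 10.52
tool_pos: [597.9, -104.9, 90.2]
tcp_rot: [-180.0, -0.0, 92.4]
ft_force: [0.8, -0.9, -2.8]
finger_gap: 21.6
grip_force: 98.2
```

Run:
```python
from h import *
np.set_printoptions(precision=2,suppress=True)
for i in range(4):
    s=sense();print(s["time"],np.array(s["tool_pos"]),s["tcp_rot"],np.array(s["ft_force"]),np.array(s["wrist_torque"]))
    if i<3: snapshot("top")
t=np.array(s["tool_pos"]);M=np.array([587.7,134.9]);u=np.array([-.042,.999]);d=t[:2]-M;print("along",d@u,"lateral(+x)",d@[.999,.042])
```

```text
10.525 [ 597.91 -104.91   90.25] [-180.     -0.     92.41] [ 0.77 -0.91 -2.79] [-0.11 -0.02 -0.01]
10.575 [ 597.92 -104.93   90.27] [-180.     -0.     92.41] [ 0.24 -0.09 -1.16] [-0.08  0.01  0.01]
10.625 [ 597.93 -104.91   90.26] [-180.     -0.     92.41] [-0.46 -0.95 -1.53] [-0.15  0.01  0.02]
10.675 [ 597.92 -104.91   90.27] [-180.     -0.     92.41] [-0.72  0.23 -1.34] [-0.16  0.01  0.  ]
along -240.00075652683654 lateral(+x) 0.13851228319798067
```

>>> send_rows(steps=[[[-0.01,0.3,0],[0,0,0]],[[-0.025,0.6,0],[0,0,0]],[[-0.036,0.85,0],[0,0,0]],[[-0.044,1.05,0],[0,0,0]],[[-0.05,1.2,0],[0,0,0]],[[-0.055,1.3,0],[0,0,0]],[[-0.059,1.4,0],[0,0,0]],[[-0.063,1.5,0],[0,0,0]],[[-0.063,1.5,0],[0,0,0]],[[-0.063,1.5,0],[0,0,0]]])

```text
time: 11.92
tool_pos: [596.0, -60.0, 90.3]
tcp_rot: [180.0, 0.0, 92.4]
ft_force: [-0.4, 0.9, -1.3]
finger_gap: 21.5
grip_force: 98.2
```

Run:
```python
from h import *
np.set_printoptions(precision=2,suppress=True)
F=[]
for i in range(4):
    s=sense();F.append(np.r_[s["ft_force"],s["wrist_torque"]]);snapshot("top")
t=np.array(s["tool_pos"]);M=np.array([587.7,134.9]);u=np.array([-.042,.999]);d=t[:2]-M;print(t,"along",d@u,"lateral(+x)",d@[.999,.042],np.mean(F,0))
```

```text
[596.05 -60.06  90.3 ] along -195.11499867788757 lateral(+x) 0.15423242609844603 [-0.19  0.29 -1.77 -0.09 -0.01 -0.  ]
```

No contact so far, and the tip is through the near bushing. I'll go on through the core.

>>> send_rows(steps=[[[-0.008,0.2,0],[0,0,0]],[[-0.017,0.4,0],[0,0,0]],[[-0.025,0.6,0],[0,0,0]],[[-0.034,0.8,0],[0,0,0]],[[-0.042,1.0,0],[0,0,0]],[[-0.05,1.2,0],[0,0,0]],[[-0.059,1.4,0],[0,0,0]],[[-0.067,1.6,0],[0,0,0]],[[-0.067,1.6,0],[0,0,0]],[[-0.067,1.6,0],[0,0,0]]])

```text
time: 13.38
tool_pos: [594.0, -12.0, 90.3]
tcp_rot: [180.0, 0.0, 92.4]
ft_force: [0.4, 0.3, -0.7]
finger_gap: 21.6
grip_force: 98.2
```

```bash
cat > f.py <<'E'
from h import *
np.set_printoptions(precision=2,suppress=True)
F=[]
for i in range(4):
    s=sense();F.append(np.r_[s["ft_force"],s["wrist_torque"]]);snapshot("top")
t=np.array(s["tool_pos"]);M=np.array([587.7,134.9]);u=np.array([-.042,.999]);d=t[:2]-M;print(s["time"],t,"along",d@u,"lateral(+x)",d@[.999,.042],np.mean(F,0))
E
python3 f.py
```

```text
13.525 [594.04 -12.15  90.29] along -147.16927567029072 lateral(+x) 0.15601365445023518 [-0.16  0.1  -1.41 -0.11  0.01  0.03]
```

>>> send_rows(steps=[[[-0.006,0.15,0],[0,0,0]],[[-0.012,0.3,0],[0,0,0]],[[-0.018,0.42,0],[0,0,0]],[[-0.023,0.54,0],[0,0,0]],[[-0.028,0.66,0],[0,0,0]],[[-0.033,0.78,0],[0,0,0]],[[-0.038,0.9,0],[0,0,0]],[[-0.038,0.9,0],[0,0,0]],[[-0.038,0.9,0],[0,0,0]]])

```text
time: 14.7
tool_pos: [592.9, 15.1, 90.3]
tcp_rot: [-180.0, 0.0, 92.4]
ft_force: [-0.1, 0.2, -1.4]
finger_gap: 21.4
grip_force: 98.2
```

```bash
python3 f.py
```

```text
14.85 [592.92  14.93  90.32] along -120.06503086136287 lateral(+x) 0.1717757204394147 [-0.18  0.25 -1.33 -0.12 -0.    0.04]
```

Still free of contact, with the tip level with the far face. The last 20 mm follow.

>>> send_rows(steps=[[[-0.006,0.15,0],[0,0,0]],[[-0.012,0.3,0],[0,0,0]],[[-0.018,0.42,0],[0,0,0]],[[-0.023,0.54,0],[0,0,0]],[[-0.028,0.67,0],[0,0,0]],[[-0.028,0.67,0],[0,0,0]],[[-0.028,0.67,0],[0,0,0]],[[-0.028,0.67,0],[0,0,0]]])

```text
time: 15.9
tool_pos: [592.0, 35.0, 90.3]
tcp_rot: [-180.0, 0.0, 92.4]
ft_force: [-0.2, 0.1, -1.3]
finger_gap: 21.4
grip_force: 98.2
```

```bash
python3 f.py
python3 - <<'E'
from h import *
np.set_printoptions(precision=1,suppress=True)
M=np.array([587.7,134.9,110]);u=np.array([-.042,.999,0])
I=[]
for c,(x,y) in {"scene":(340,230),"top":(180,180)}.items():
    s=snapshot(c)
    print(c,"tip@20,25,30 beyond",[proj(s,M+(41+k)*u) for k in (0,20,25,30)],[np.array(d["at"])*[640,480] for d in finder.pinpoint("long_spindle_tip",c)[:4]])
    I.append(cv2.resize(s["img"][y:y+100,x:x+80,::-1],None,fx=5,fy=5,interpolation=cv2.INTER_CUBIC))
cv2.imwrite("pics/s5.png",np.hstack(I))
E
```

```text
16.05 [592.04  35.04  90.29] along -99.94056096517336 lateral(+x) 0.14234853267494343 [-0.35 -0.12 -1.75 -0.11 -0.   -0.01]
scene tip@20,25,30 beyond [array([391.1, 290.5]), array([399.1, 294.9]), array([401.1, 296.1]), array([403.2, 297.2])] [array([433.5, 238.4]), array([400.3, 295.1])]
top tip@20,25,30 beyond [array([220.1, 229. ]), array([210.9, 229.5]), array([208.6, 229.7]), array([206.3, 229.8])] [array([434.8, 397.7]), array([432.1, 176. ])]
```

View pics/s5.png

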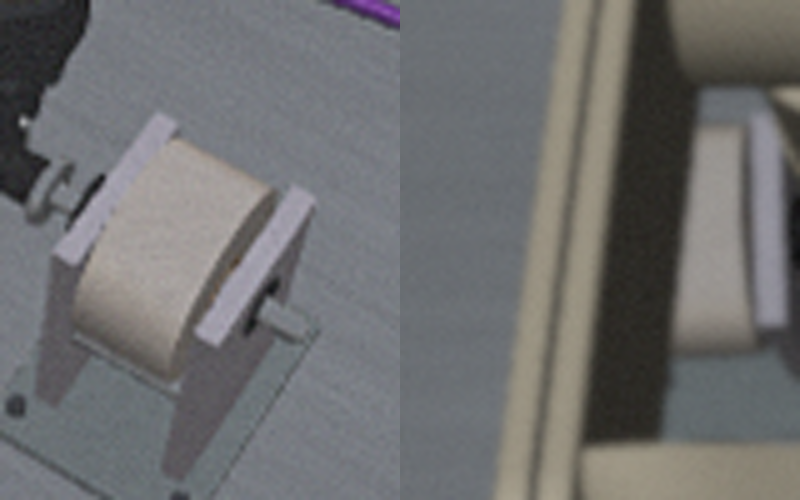

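The scene view shows the tip at (401.5,296.6), about 25–26 mm beyond the far cheek, with the rod clear in the bushing. The roll is in place and the contact forces are near zero.

```bash
python3 -c "
from bench import order
print(order.hand_in())"
```

```text
the job is handed in; nothing more can be done
None
```

The long spindle is threaded through both bushings and the roll core, its tip about 25 mm beyond the far cheek; it is held firmly in the gripper with almost no load on the bushings, and the job is handed in.

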